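# Find the stamped parts crate and send it to dispatch

### The job

One of the two empty wooden crates on the bench carries a stamp underneath. With the fingers only, never the hand or arm, tip both crates over onto their sides to show their undersides; then push the stamped one, still on its side, towards the robot until the whole of it has just crossed the dark dispatch line, its trailing side no more than about 3 cm beyond it. Leave the other crate lying on its side on the far side of the line, lift or carry neither, and do not disturb the other things on the bench.

Things in the scene. Friction and masses are not known exactly. Their poses are not given: they have to be found in the camera images.
- crate_a: One of two alike: empty slatted wooden crate, 70 mm deep (its x) x 110 wide (y) x 120 high (z), 0.22 to 0.42 kg, walls and solid flat base 8 mm thick, open on top; starts standing, x pointing away from the robot, turned up to 0.3 rad. Origin: centre of the underside; z points out of the mouth. Bench friction 0.54 to 0.78: a push near the top of a 110 mm wide side tips it, a low push slides it
- crate_a_mid (a point): Centre of crate_a, 60 mm from its underside; 60 mm above the bench while it stands, 35 mm when it lies on a 110 mm wide side
- crate_a_mouth (a point): Centre of the open mouth of crate_a, level with its rim, 120 mm from its underside
- crate_b: The other crate, of the same make and size as crate_a (weight in the same range), origin and axes alike
- crate_b_mid (a point): Centre of crate_b, 60 mm from its underside
- crate_b_mouth (a point): Centre of the open mouth of crate_b, 120 mm from its underside
- stamp (a point): Centre of the stamp: a flat burnt-in dark ring 60 mm across with a bar through it, in the middle of the underside of the stamped crate; hidden while that crate stands. The other crate has a bare underside
- line: The dispatch line: a flat dark steel strip on the bench, 12 mm wide (its x) and 800 mm long (its y, across the bench), flush with the surface so that things slide over it, between the crates and the robot. Origin: its centre; its x axis points away from the robot, so that a thing that has crossed has negative x in its frame
- collet: Bystander: steel collet standing upright between the crates, 42 mm across, 55 mm high. Origin: centre of its underside
- jar: Bystander: small amber jar, 48 mm across, 85 mm high, between and behind the crates. Origin: centre of its underside
- chuck_key: Bystander: steel T-shaped chuck key lying at the left side, about 105 x 100 x 18 mm. Origin: under the middle of its shank, on the bench
- gauge_case: Bystander: flat plastic case lying at the right side, 60 x 110 x 28 mm. Origin: centre of its underside
- spanner: Bystander: 170 mm spanner lying flat at the back, behind the left crate, long axis its x. Origin: on the bench under it
- bush: Bystander: brass bush standing at the back, behind the right crate, 52 mm across, 35 mm high. Origin: centre of its underside
- blank: Bystander: aluminium round blank standing at the left side, 44 mm across, 60 mm high. Origin: centre of its underside
Not all that is in view belongs to the job. What is shaped like the crate_b but turquoise is not meant.

How it is judged:
On the way, in this order (a step that is already met when the one before it is completed fails the run):
1. both crates lie on their sides, undersides showing, both still on the far side of the line (angle between crate_a's own z axis and vertical between 1.4 and 1.74 rad and height (world z) of each of crate_a_mid, crate_b_mid below 0.065 m and angle between crate_b's own z axis and vertical between 1.4 and 1.74 rad and x of each of crate_a_mid, crate_b_mid in the frame of line above 0 m), for 0.2 s.
2. the stamped crate, on its side, has just wholly crossed the line (angle between crate_a's own z axis and vertical between 1.4 and 1.74 rad and height (world z) of crate_a_mid below 0.065 m and x of crate_a_mid in the frame of line between -0.096 and -0.033 m and x of each of crate_a, crate_a_mouth in the frame of line below 0.005 m), for 0.2 s.
At the end, for the whole second after the job is handed in: The stamped crate lies on its side (within 10 degrees), wholly on the robot's side of the line's middle (centre 33 to 96 mm past it, underside and mouth centres past it within 5 mm); the other lies on its side, its centre on the far side of the line; both are at rest (all of step 2 and angle between crate_b's own z axis and vertical between 1.4 and 1.74 rad and height (world z) of crate_b_mid below 0.065 m and x of crate_b_mid in the frame of line above 0 m and linear speed of each of crate_a, crate_b below 0.02 m/s and angular speed of each of crate_a, crate_b below 0.2 rad/s); the robot touches nothing.
It fails at once if a crate is pushed with the hand or arm instead of the fingers (contact force between the arm and crate_a above 3 N or contact force between the arm and crate_b above 3 N).
It fails at once if a crate is lifted clear of the bench ((height (world z) of crate_a_mid above 0.105 m or (angle between crate_a's own z axis and vertical between 1.4 and 1.75 rad and height (world z) of crate_a_mid above 0.07 m) or (angle between crate_a's own z axis and vertical below 0.12 rad and height (world z) of crate_a_mid above 0.08 m)) or (height (world z) of crate_b_mid above 0.105 m or (angle between crate_b's own z axis and vertical between 1.4 and 1.75 rad and height (world z) of crate_b_mid above 0.07 m) or (angle between crate_b's own z axis and vertical below 0.12 rad and height (world z) of crate_b_mid above 0.08 m))).
It fails at once if the unstamped crate is pushed over the line (its centre past it) (x of crate_b_mid in the frame of line below -0.01 m).
It fails at once if a bystander is moved more than 25 mm or knocked over (distance of any of collet, jar, chuck_key, gauge_case, spanner, bush, blank from where it was at the start of the episode above 0.025 m or angle between any of collet, jar, chuck_key, gauge_case, spanner, bush, blank's own z axis and vertical above 0.5 rad).
It also fails if it takes over 58 s, if anything falls off the work surface, if the arm or the gripper's body presses on something with over 40 N, if the wrist force passes 120 N, or if a joint passes its speed limit or range.

### The arm

A 6-joint arm with a two-finger parallel gripper is mounted at the origin on the work surface. World frame = base frame: x ahead of the robot, y to its left, z up, the work surface at z = 0. Lengths are in m, angles in rad, forces in N, time in s.
With the tool pointing down it reaches from about 0.375 to 0.9 m from the base axis. Payload 3.1 kg.
Tool frame: the origin (TCP) lies between the finger pads; the fingertips stand 22 mm ahead of it and the grasp point (between the pads) lies 3 mm ahead of it; z points along the fingers, y is the line along which they close (so a half turn about z gives the same grasp; the last joint's range is limited). The gripper opens to 87 mm and grips with 3 to 60 N. Pads are 19 mm wide; open, the fingers measure 117 mm over their backs; the gripper's body (75 mm by 190 mm) begins 51 mm behind the grasp point.
Start: joints at [0.925, 0.527, 1.433, -0, 1.181, -0.178], TCP at [0.281, 0.558, 0.245] pointing down, gripper open.
Joint ranges: [-3.08, 3.08], [-0.75, 2.2], [0.22, 2.44], [-1.43, 4.57], [0, 2.65], [-2.85, 2.85]. Speed limits (rad/s): [2.79, 2.79, 3.14, 3.14, 3.14, 3.14].

### API

Orientations are given as a unit quaternion [x, y, z, w].
In Python, from rig import get_obs, camera, get_calibration, hand_in, cut_out gives the robot as it stands.
- The arm moves only by the shell command python3 -m inch 'ROWS' [OPENING] [FORCE]. ROWS is JSON, one flat list of numbers, 6 for each row, row after row: the shift along the tool's x, y, z scaled (see below), then the turn, a rotation vector about the tool's x, y, z scaled (see below). A call has 1 to 20 rows; each row is the pose to reach, as a shift and turn from the pose commanded when the call began, along the tool's axes at that moment; what a row does not reach only later rows make up. The controller multiplies each number of a shift by 0.08 m and each number of a turn by 90 degrees. A row lasts 1/12 s, in which the tool goes at most 41.7 mm and 7.16 degrees, less where a joint would pass 70% of its speed; a pose out of reach is approached as far as the arm can. A call with a number of a shift or a turn outside -1 to 1 is refused whole. A call with a gripper value outside its range is refused whole. OPENING is the finger opening in mm, from 0 to 87, set as the call begins (- or left out, the last holds). The fingers move at their own pace and stop on an object; FORCE is the grip in N (left out, the last holds). Time passes only in rows, so rows that repeat a pose let the fingers close. It gives the time, the measured TCP pose, the force, the opening and the grip force at its end, in the units of the state.
- get_obs(): the state, without advancing time (a new reading comes with each control period).
- camera(name): name is "scene" or "top"; returns the picture (384x512x3 uint8, red, green, blue); there is no depth.
- get_calibration(name): a dict with "vertical_fov" (degrees; the focal length in pixels is half the picture's height over the tangent of half this angle, whatever the lens; pixels are square), "cx", "cy" (the principal point, pixels), "T" (4x4, takes a point from camera to world coordinates). Camera axes: x right, y down, z forward; pixel columns grow to the right and rows downward; lengths in m; the calibration is good to about 2 mm. A picture is of the moment at which its call begins. get_calibration takes no time and is no camera call.
- hand_in(): hands the job in; it is judged then, once.
Trained networks look in the newest picture that a camera, given by its name, has taken for a name from the list of things; names that differ only in an ending like _2 or _b are one class to them, and where a whole thing is asked for, a point or a joint stands for the part that bears it (a point fixed in the world has none). Each returns a list of dicts, best first, with "conf" (0 to 1); they miss things now and then, are a little off and sometimes report something else, mostly with a low value. They report only what shows in the picture. A call takes as long as a camera call. They do not tell look-alikes from the thing itself.
- cut_out(camera, thing): "region" (384x512 bool, what is visible of it) and "bbox" ([left, top, right, bottom] in pixels, round what is visible of it).
The state is a dict: "time": time; "q": joint angles; "joint_velocities": joint speeds; "joint_torque": joint torques, N m; "position": TCP position; "tool_rot": TCP orientation; "ft_force": force on the tool from outside, world axes, zero at the start; "moment": the same for the moment, N m; "grip_width": finger opening in m; "grip_force": force on a finger pad.
Only numpy, scipy, OpenCV 4.12 (cv2) and the standard library are available. Lean on these libraries where they do the work, as an engineer would, in place of code of your own. Each camera call takes 0.05 s, during which the arm holds its last target. There are 200 camera calls.

## Working session

There is one attempt and no reset: what is moved stays moved. The work goes in short steps, Python scripts to look and compute and a shell command to move; the robot and the scene stay as the last step left them, time stands still between calls to the robot, and variables do not carry over. Pictures are saved under pics/ and viewed, at most 10 in all, crops included, and the job is handed in when it is done.

```bash
mkdir -p pics; ls; cat > h.py <<'E'
import numpy as np, cv2
from rig import *
def ray(cam,u,v):
    c=get_calibration(cam);f=192/np.tan(np.radians(c['vertical_fov'])/2);T=np.array(c['T'])
    d=T[:3,:3]@np.array([(u-c['cx'])/f,(v-c['cy'])/f,1]);return T[:3,3],d
def at(cam,u,v,z):
    o,d=ray(cam,u,v);return (o+d*(z-o[2])/d[2]).round(3)
def proj(cam,p):
    c=get_calibration(cam);f=192/np.tan(np.radians(c['vertical_fov'])/2);T=np.array(c['T'])
    q=T[:3,:3].T@(np.array(p)-T[:3,3]);return np.array([c['cx']+f*q[0]/q[2],c['cy']+f*q[1]/q[2]]).round(1)
E
python3 - <<'E'
from h import *
for n in ('top','scene'):
    im=camera(n);cv2.imwrite(f'pics/{n}0.png',cv2.resize(im[:,:,::-1],(768,576)))
    c=get_calibration(n);print(n,c['vertical_fov'],np.array(c['T']).round(3).tolist())
    for t in ('crate_a','line','collet','jar','chuck_key','gauge_case','spanner','bush','blank'):
        for r in cut_out(n,t): print(t,round(r['conf'],2),np.round(r['bbox']).tolist())
o=get_obs();print(o['position'],o['tool_rot'])
E
```

```text
pics
top 54.50349891227472 [[-0.006, -0.996, 0.084, 0.424], [-1.0, 0.005, -0.007, -0.015], [0.007, -0.084, -0.996, 1.3], [0.0, 0.0, 0.0, 1.0]]
crate_a 0.87 [186.0, 144.0, 230.0, 180.0]
crate_a 0.73 [140.0, 250.0, 187.0, 295.0]
crate_a 0.72 [275.0, 151.0, 318.0, 177.0]
line 0.89 [130.0, 223.0, 359.0, 235.0]
collet 0.56 [238.0, 165.0, 253.0, 177.0]
jar 0.53 [240.0, 123.0, 256.0, 140.0]
chuck_key 0.56 [185.0, 148.0, 225.0, 180.0]
chuck_key 0.5 [106.0, 174.0, 134.0, 204.0]
gauge_case 0.83 [369.0, 160.0, 403.0, 182.0]
spanner 0.82 [189.0, 108.0, 201.0, 149.0]
spanner 0.43 [122.0, 134.0, 141.0, 152.0]
bush 0.71 [187.0, 145.0, 229.0, 181.0]
bush 0.5 [284.0, 110.0, 295.0, 126.0]
blank 0.63 [122.0, 134.0, 142.0, 152.0]
scene 48.307381453270565 [[-0.162, 0.765, -0.623, 1.302], [0.987, 0.13, -0.096, 0.101], [0.007, -0.63, -0.776, 1.053], [0.0, 0.0, 0.0, 1.0]]
crate_a 0.73 [283.0, 200.0, 332.0, 257.0]
crate_a 0.6 [338.0, 121.0, 382.0, 169.0]
crate_a 0.59 [180.0, 185.0, 226.0, 238.0]
crate_a 0.58 [115.0, 213.0, 156.0, 276.0]
line 0.74 [156.0, 168.0, 394.0, 190.0]
collet 0.69 [282.0, 204.0, 332.0, 256.0]
collet 0.55 [254.0, 213.0, 266.0, 231.0]
jar 0.88 [246.0, 245.0, 262.0, 270.0]
chuck_key 0.83 [398.0, 214.0, 437.0, 250.0]
gauge_case 0.81 [85.0, 189.0, 124.0, 217.0]
gauge_case 0.75 [175.0, 188.0, 224.0, 236.0]
spanner 0.78 [307.0, 256.0, 326.0, 310.0]
spanner 0.65 [179.0, 188.0, 227.0, 236.0]
bush 0.55 [186.0, 261.0, 206.0, 285.0]
blank 0.74 [395.0, 259.0, 414.0, 286.0]
[0.28124716 0.55813326 0.24455562] [2.31290315e-01 9.72884777e-01 1.14679927e-05 6.77157496e-06]
```

View pics/top0.png

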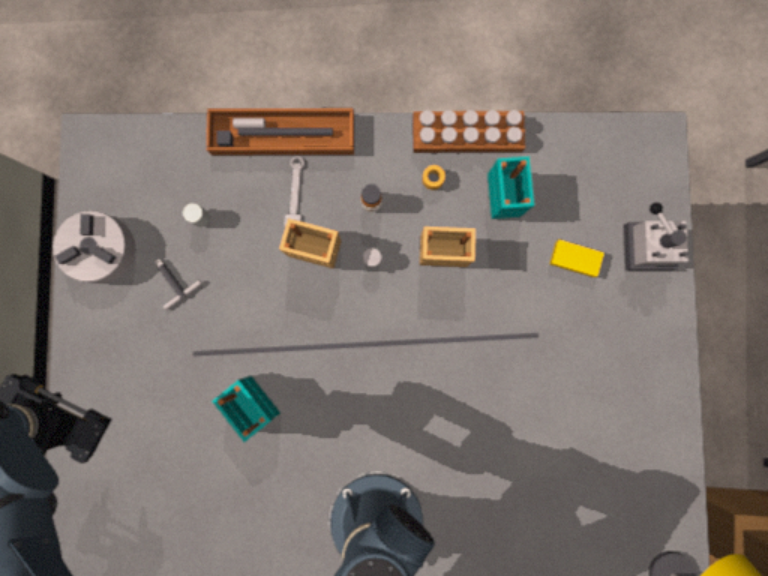

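View pics/scene0.png

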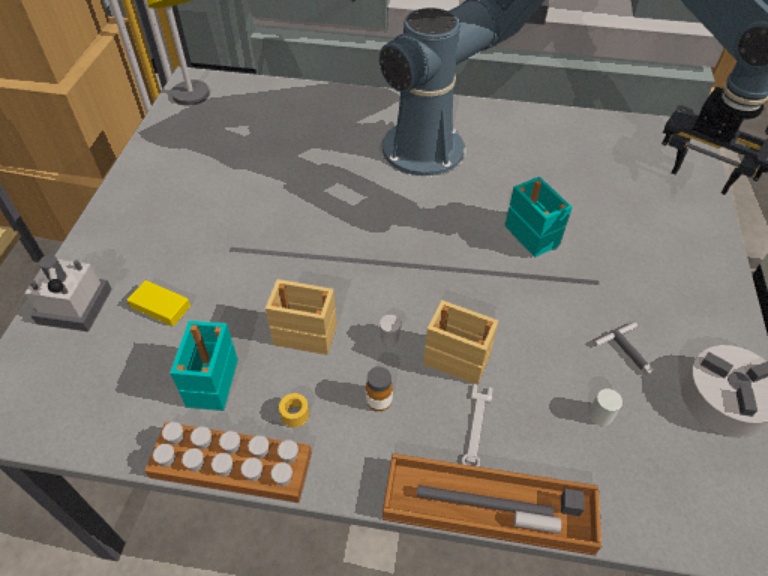

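The top view (768x576) shows the wooden crates at (310,244) on the left and (448,246) on the right. The look-alikes are the turquoise crates at (246,408) and (513,188), which I reject by colour. The scene view shows the wooden crates at (460,340) and (302,317), with the line in front of both. Next I'll fit the crate poses from both views.

```bash
cat >> h.py <<'E'
from scipy.optimize import minimize
def mask(cam,pts):
    m=np.zeros((384,512),np.uint8);p=np.array([proj(cam,q) for q in pts],np.float32)
    cv2.fillConvexPoly(m,cv2.convexHull(p).round().astype(np.int32)[:,0],1);return m>0
def box(x,y,a,dx,dy,h):
    c,s=np.cos(a),np.sin(a)
    return [(x+c*i*dx/2-s*j*dy/2,y+s*i*dx/2+c*j*dy/2,k) for i in(-1,1) for j in(-1,1) for k in(0,h)]
def wood(cam):
    im=camera(cam); h=cv2.cvtColor(im,cv2.COLOR_RGB2HSV); return im,h
def fit(regs,x0,dims):
    def cost(p):
        s=0
        for cam,R in regs.items():
            M=mask(cam,box(*p,*dims)); s+=1-(M&R).sum()/max(1,(M|R).sum())
        return s
    return min((minimize(cost,[x0[0],x0[1],a],method='Nelder-Mead',options=dict(initial_simplex=[[x0[0],x0[1],a],[x0[0]+.02,x0[1],a],[x0[0],x0[1]+.02,a],[x0[0],x0[1],a+.2]])) for a in(-.2,0,.2)),key=lambda r:r.fun)
E
python3 - <<'E'
from h import *
R={}
for n in('top','scene'):
    im=camera(n);R[n]=[(r['bbox'],r['region']) for r in cut_out(n,'crate_a')]
def near(n,u,v): return min(R[n],key=lambda r:abs((r[0][0]+r[0][2])/2-u)+abs((r[0][1]+r[0][3])/2-v))[1]
for nm,t,s,y in(('L',(208,162),(307,228),.17),('R',(297,164),(201,211),-.15)):
    r=fit({'top':near('top',*t),'scene':near('scene',*s)},(.62,y),(.07,.11,.12));print(nm,r.x.round(3),r.fun)
    print('rim in views', at('top',*t,.12))
for l in((130,235),(359,223.5)):print('line',at('top',*l,0))
print('line scene',at('scene',156,167,0),at('scene',396,188,0))
for n,uv,z in(('collet',(245.5,171),.03),('jar',(248,131),.05),('bush',(289.5,118),.02),('spanner near',(196,149),0),('teal',(164,272),.06)):print(n,at('top',*uv,z))
E
```

```text
Traceback (most recent call last):
  File "h.py", line 26, in fit
    return min((minimize(cost,[x0[0],x0[1],a],method='Nelder-Mead',options=dict(initial_simplex=[[x0[0],x0[1],a],[x0[0]+.02,x0[1],a],[x0[0],x0[1]+.02,a],[x0[0],x0[1],a+.2]])) for a in(-.2,0,.2)),key=lambda r:r.fun)
  File "h.py", line 26, in <genexpr>
    return min((minimize(cost,[x0[0],x0[1],a],method='Nelder-Mead',options=dict(initial_simplex=[[x0[0],x0[1],a],[x0[0]+.02,x0[1],a],[x0[0],x0[1]+.02,a],[x0[0],x0[1],a+.2]])) for a in(-.2,0,.2)),key=lambda r:r.fun)
                ~~~~~~~~^^^^^^^^^^^^^^^^^^^^^^^^^^^^^^^^^^^^^^^^^^^^^^^^^^^^^^^^^^^^^^^^^^^^^^^^^^^^^^^^^^^^^^^^^^^^^^^^^^^^^^^^^^^^^^^^^^^^^^^^^^^^^^^^^^^^^^^^^^^^^^^^^^^^^^
  File "h.py", line 24, in cost
    M=mask(cam,box(*p,*dims)); s+=1-(M&R).sum()/max(1,(M|R).sum())
  File "h.py", line 13, in mask
    m=np.zeros((384,512),np.uint8);p=np.array([proj(cam,q) for q in pts],np.float32)
                                               ~~~~^^^^^^^
  File "h.py", line 9, in proj
    c=get_calibration(cam);f=192/np.tan(np.radians(c['vertical_fov'])/2);T=np.array(c['T'])
ValueError: time passes only in moves, steps and waits
```

```bash
sed -i 's/c=get_calibration(cam)/c=cal(cam)/; ' h.py; sed -i '2a import functools\ncal=functools.lru_cache(lambda n:get_calibration(n))' h.py
cat > m.py <<'E'
from h import *
R={}
for n in('top','scene'):
    im=camera(n);R[n]=[(r['bbox'],r['region']) for r in cut_out(n,'crate_a')]
def near(n,u,v): return min(R[n],key=lambda r:abs((r[0][0]+r[0][2])/2-u)+abs((r[0][1]+r[0][3])/2-v))[1]
for nm,t,s,y in(('L',(208,162),(307,228),.17),('R',(297,164),(201,211),-.15)):
    print('rim centre', at('top',*t,.12))
    r=fit({'top':near('top',*t),'scene':near('scene',*s)},(.62,y),(.07,.11,.12));print(nm,r.x.round(3),r.fun)
for l in((130,235),(359,223.5)):print('line',at('top',*l,0))
print('line scene',at('scene',156,167,0),at('scene',396,188,0))
for n,uv,z in(('collet',(245.5,171),.03),('jar',(248,131),.05),('bush',(289.5,118),.02),('spanner near',(196,149),0),('teal',(164,272),.06)):print(n,at('top',*uv,z))
E
python3 m.py
```

```text
rim centre [0.613 0.132 0.12 ]
L [ 0.621  0.143 -0.286] 0.08781998423026216
rim centre [ 0.605 -0.152  0.12 ]
R [ 0.613 -0.158 -0.041] 0.09495236211653069
line [0.379 0.416 0.   ]
line [ 0.414 -0.379  0.   ]
line scene [ 0.417 -0.365  0.   ] [0.375 0.414 0.   ]
collet [0.596 0.015 0.03 ]
jar [0.73  0.005 0.05 ]
bush [ 0.783 -0.14   0.02 ]
spanner near [0.679 0.19  0.   ]
teal [0.26  0.282 0.06 ]
```

```bash
for i in 1 2 3 4 5 6; do python3 -m inch '[-1,-0.36,0,0,0,0,-1,-0.36,0,0,0,0,-1,-0.36,0,0,0,0]' 50 | tail -1; done; python3 -m inch '[-1,-0.36,0,0,0,-0.115,-1,-0.36,0,0,0,-0.115,-1,-0.36,0,0,0,-0.115,-1,-0.36,0,0,0,-0.115]'; python3 -c "
from h import *
o=get_obs();print(o['time'],o['position'],o['tool_rot'],o['grip_width'])"
```

```text
grip_force: 0.0
grip_force: 0.0
grip_force: 0.0
grip_force: 0.0
grip_force: 0.0
grip_force: 0.0
time: 3.23
position: [0.6919, 0.1246, 0.244]
tool_rot: [0.145, 0.989, 0.0, 0.0]
ft_force: [-0.8, 0.3, -0.3]
grip_width: 0.05
grip_force: 0.0
3.2333 [0.69189123 0.12462095 0.24398208] [1.44784291e-01 9.89463224e-01 1.33116019e-04 1.36687273e-04] 0.0499813550317596
```

```bash
python3 -m inch '[0,0,0.8,0,0,0,0,0,0.8,0,0,0,0,0,0.8,0,0,0]' >/dev/null; python3 -m inch '[0,0,0.8,0,0,0,0,0,0.8,0,0,0,0,0,0.8,0,0,0]'; python3 -m inch '[0.15,0,0,0,0,0,0.3,0,0,0,0,0,0.4,0,0,0,0,0,0.5,0,0,0,0,0,0.6,0,0,0,0,0,0.7,0,0,0,0,0,0.8,0,0,0,0,0,0.9,0,0,0,0,0,1,0,0,0,0,0]'
python3 -c "
from h import *
im=camera('scene');cv2.imwrite('pics/s1.png',cv2.resize(im[120:300,150:400,::-1],(750,540)))"
```

```text
time: 3.73
position: [0.6864, 0.1276, 0.1123]
tool_rot: [0.142, 0.99, -0.001, -0.005]
ft_force: [-0.2, -0.1, -1.0]
grip_width: 0.0498
grip_force: 0.0
time: 4.48
position: [0.6115, 0.149, 0.1159]
tool_rot: [0.143, 0.99, -0.0, -0.002]
ft_force: [0.6, 0.7, 0.3]
grip_width: 0.0503
grip_force: 0.0
```

View pics/s1.png

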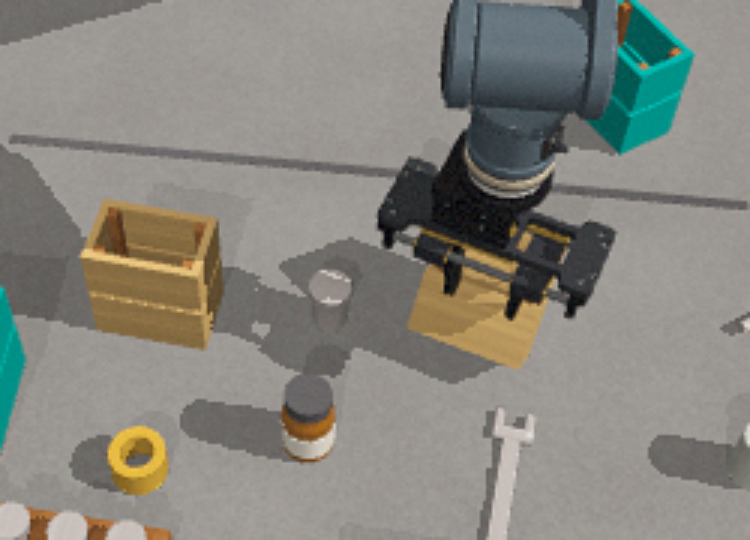

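The left crate, at about (480,310) in the crop, is tilting with its bottom starting to show. I'll push it 4 cm further and then pause.

```bash
python3 -m inch '[0.1,0,0,0,0,0,0.2,0,0,0,0,0,0.3,0,0,0,0,0,0.4,0,0,0,0,0,0.5,0,0,0,0,0,0.5,0,0,0,0,0,0.5,0,0,0,0,0,0.5,0,0,0,0,0]'; python3 -m inch '[-1,0,-0.6,0,0,0,-1,0,-0.6,0,0,0,-1,0,-0.6,0,0,0,-1,0,-0.6,0,0,0]' 
python3 -c "
from h import *
im=camera('scene');cv2.imwrite('pics/s2.png',cv2.resize(im[120:300,150:400,::-1],(750,540)))"
```

```text
time: 5.2
position: [0.576, 0.16, 0.1167]
tool_rot: [0.143, 0.99, 0.0, 0.001]
ft_force: [0.2, -0.1, -0.3]
grip_width: 0.05
grip_force: 0.0
time: 5.53
position: [0.6576, 0.136, 0.1674]
tool_rot: [0.144, 0.99, 0.001, 0.005]
ft_force: [0.6, -0.0, 0.2]
grip_width: 0.0498
grip_force: 0.0
```

View pics/s2.png

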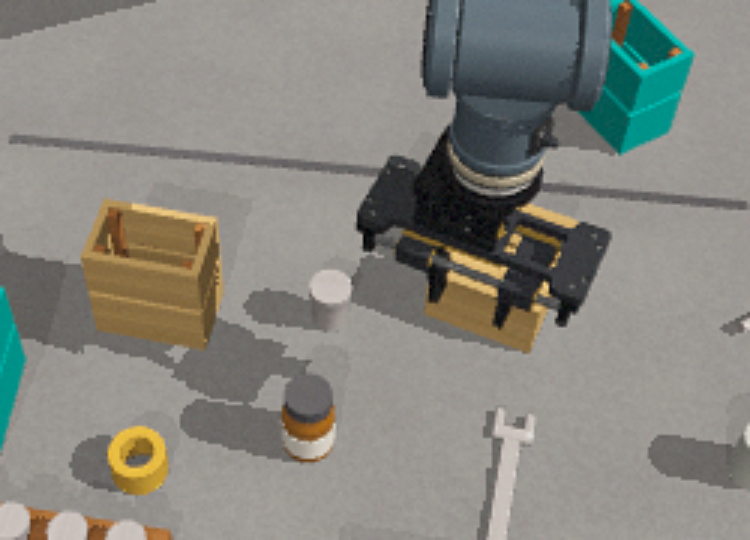

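The left crate now lies on its side at crop (490,290), with its underside towards the camera. Next is the right crate.

```bash
for i in 1 2 3; do python3 -m inch '[-0.36,-0.86,0,0,0,0,-0.36,-0.86,0,0,0,0,-0.36,-0.86,0,0,0,0]' >/dev/null; done; python3 -m inch '[-0.36,-0.86,0,0,0,-0.158,-0.36,-0.86,0,0,0,-0.158,-0.36,-0.86,0,0,0,-0.158,-0.36,-0.86,0,0,0,-0.158]'; python3 -m inch '[0,0,0.6,0,0,0,0,0,0.6,0,0,0,0,0,0.6,0,0,0]'
python3 -c "
from h import *
im=camera('scene');cv2.imwrite('pics/s3.png',cv2.resize(im[120:300,150:400,::-1],(750,540)))"
```

```text
time: 6.67
position: [0.6836, -0.1594, 0.1631]
tool_rot: [0.021, 1.0, 0.001, -0.001]
ft_force: [-0.2, 0.9, -0.5]
grip_width: 0.0497
grip_force: 0.0
time: 6.92
position: [0.6811, -0.1555, 0.1122]
tool_rot: [0.019, 1.0, 0.002, -0.005]
ft_force: [0.4, 0.9, -0.7]
grip_width: 0.05
grip_force: 0.0
```

View pics/s3.png

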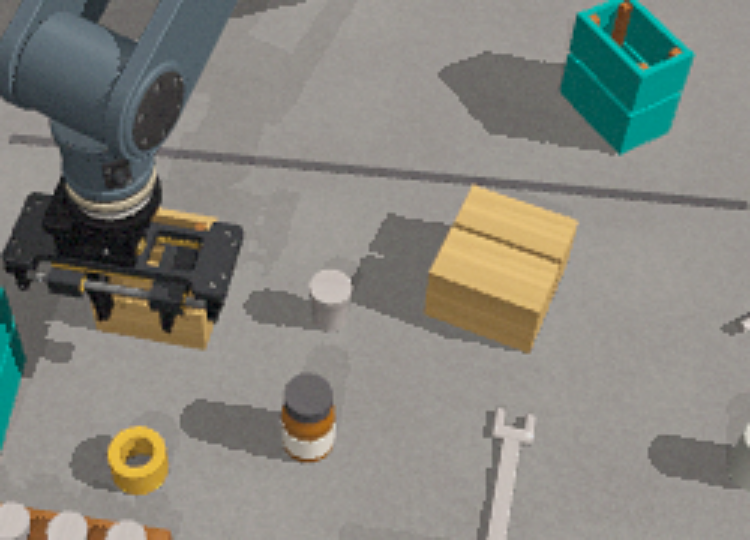

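The left crate's underside at (480,315) is bare, so the right one must be stamped. I'll tip the right one the same way.

```bash
python3 -m inch '[0.15,0,0,0,0,0,0.3,0,0,0,0,0,0.4,0,0,0,0,0,0.5,0,0,0,0,0,0.6,0,0,0,0,0,0.7,0,0,0,0,0,0.8,0,0,0,0,0,0.9,0,0,0,0,0,1,0,0,0,0,0]';python3 -m inch '[0.1,0,0,0,0,0,0.2,0,0,0,0,0,0.3,0,0,0,0,0,0.4,0,0,0,0,0,0.5,0,0,0,0,0,0.5,0,0,0,0,0,0.5,0,0,0,0,0,0.5,0,0,0,0,0]'; python3 -m inch '[-1,0,-0.6,0,0,0,-1,0,-0.6,0,0,0,-1,0,-0.6,0,0,0,-1,0,-0.6,0,0,0]' ; python3 -m inch '[-1,0,-1,0,0,0,-1,0,-1,0,0,0,-1,0,-1,0,0,0,-1,0,-1,0,0,0,-1,0,-1,0,0,0]' 
python3 - <<'E'
from h import *
R={}
for n in('top','scene'):
    im=camera(n);
    if n=='scene': cv2.imwrite('pics/s4.png',cv2.resize(im[120:300,110:360,::-1],(750,540)))
    R[n]=[(r['bbox'],r['region']) for r in cut_out(n,'crate_a')]
    for r in R[n]: print(n,np.round(r[0]).tolist())
def near(n,p):
    u,v=proj(n,p); return min(R[n],key=lambda r:abs((r[0][0]+r[0][2])/2-u)+abs((r[0][1]+r[0][3])/2-v))[1]
for p in((.518,-.154,.035),(.53,.17,.035)):
    r=fit({n:near(n,p) for n in R},p,(.12,.11,.07));print(r.x.round(3),round(r.fun,3))
E
```

```text
time: 7.72
position: [0.6034, -0.1558, 0.1161]
tool_rot: [0.019, 1.0, 0.0, -0.001]
ft_force: [-1.0, 0.3, -0.4]
grip_width: 0.05
grip_force: 0.0
time: 8.38
position: [0.5656, -0.1548, 0.1167]
tool_rot: [0.019, 1.0, -0.0, 0.001]
ft_force: [-0.3, 0.6, 0.1]
grip_width: 0.0504
grip_force: 0.0
time: 8.72
position: [0.65, -0.1587, 0.1673]
tool_rot: [0.018, 1.0, -0.002, 0.004]
ft_force: [0.1, -0.5, 0.1]
grip_width: 0.05
grip_force: 0.0
time: 9.13
position: [0.725, -0.1606, 0.2446]
tool_rot: [0.019, 1.0, -0.0, 0.0]
ft_force: [-1.0, 0.2, -0.6]
grip_width: 0.0503
grip_force: 0.0
top [331.0, 103.0, 357.0, 146.0]
top [139.0, 254.0, 159.0, 284.0]
top [187.0, 171.0, 226.0, 189.0]
top [122.0, 136.0, 141.0, 153.0]
scene [192.0, 166.0, 233.0, 218.0]
scene [290.0, 177.0, 343.0, 240.0]
scene [115.0, 215.0, 157.0, 279.0]
scene [339.0, 118.0, 381.0, 166.0]
[ 0.517 -0.15  -0.014] 1.597
[ 0.527  0.167 -0.25 ] 0.767
```

View pics/s4.png

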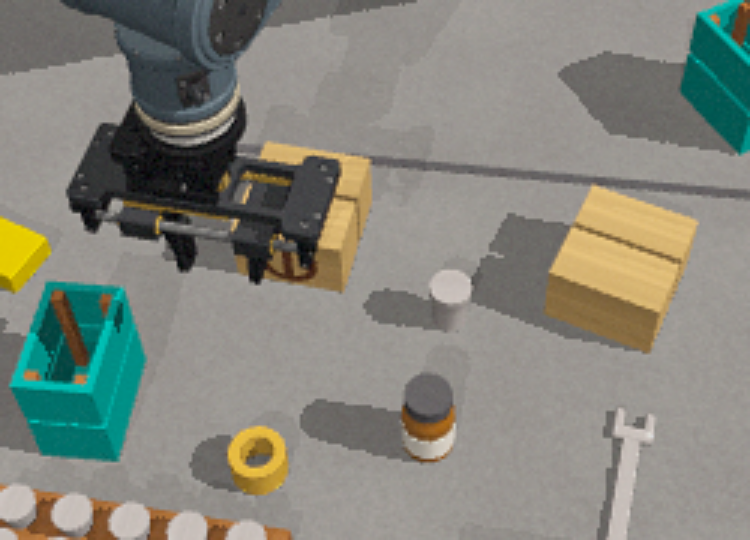

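The right crate is on its side with the stamp ring visible at (290,265), so both are tipped and the left one is bare. Next I'll line up behind the underside of the stamped crate and push it.

```bash
python3 -m inch '[0.56,0.08,0.8,0,0,-0.052,0.56,0.08,0.8,0,0,-0.052,0.56,0.08,0.8,0,0,-0.052]' 60 >/dev/null; python3 -m inch '[0.56,0.03,0.8,0,0,0,0.56,0.03,0.8,0,0,0,0.56,0.03,0.8,0,0,0]'>/dev/null; python3 -m inch '[0,0,0.77,0,0,0,0,0,0.77,0,0,0,0,0,0.77,0,0,0,0,0,0.77,0,0,0]'
```

```text
time: 10.17
position: [0.6349, -0.1519, 0.054]
tool_rot: [-0.022, 1.0, 0.001, -0.002]
ft_force: [0.6, -0.0, 1.0]
grip_width: 0.0597
grip_force: 0.0
```

```bash
for i in 1 2; do python3 -m inch '[0.1,0,0,0,0,0,0.2,0,0,0,0,0,0.3,0,0,0,0,0,0.4,0,0,0,0,0,0.5,0,0,0,0,0,0.6,0,0,0,0,0,0.7,0,0,0,0,0,0.8,0,0,0,0,0,0.9,0,0,0,0,0,1,0,0,0,0,0]'; done;  python3 -m inch '[0.1,0,0,0,0,0,0.2,0,0,0,0,0,0.3,0,0,0,0,0,0.4,0,0,0,0,0,0.4,0,0,0,0,0]'
cat > m2.py <<'E'
from h import *
import sys
im=camera('scene');cv2.imwrite(sys.argv[1],cv2.resize(im[90:270,110:360,::-1],(750,540)))
rs=cut_out('scene','crate_a');g=np.array(eval(sys.argv[2]));u,v=proj('scene',g)
R={'scene':min(rs,key=lambda r:abs((r['bbox'][0]+r['bbox'][2])/2-u)+abs((r['bbox'][1]+r['bbox'][3])/2-v))['region']}
r=fit(R,g,(.12,.11,.07));print(r.x.round(3),round(r.fun,3))
E
python3 m2.py pics/s5.png '(.37,-.155,.035)'
```

```text
time: 11.0
position: [0.5568, -0.1565, 0.0558]
tool_rot: [-0.022, 1.0, -0.001, 0.002]
ft_force: [4.9, -0.3, 4.5]
grip_width: 0.0596
grip_force: 2.4
time: 11.83
position: [0.4769, -0.1602, 0.0557]
tool_rot: [-0.022, 1.0, -0.001, 0.002]
ft_force: [5.7, -0.1, 4.3]
grip_width: 0.06
grip_force: 2.7
time: 12.25
position: [0.4419, -0.1603, 0.055]
tool_rot: [-0.022, 1.0, 0.0, -0.001]
ft_force: [0.7, -1.2, 0.9]
grip_width: 0.06
grip_force: 0.3
[ 0.37  -0.168  0.135] 0.609
```

View pics/s5.png

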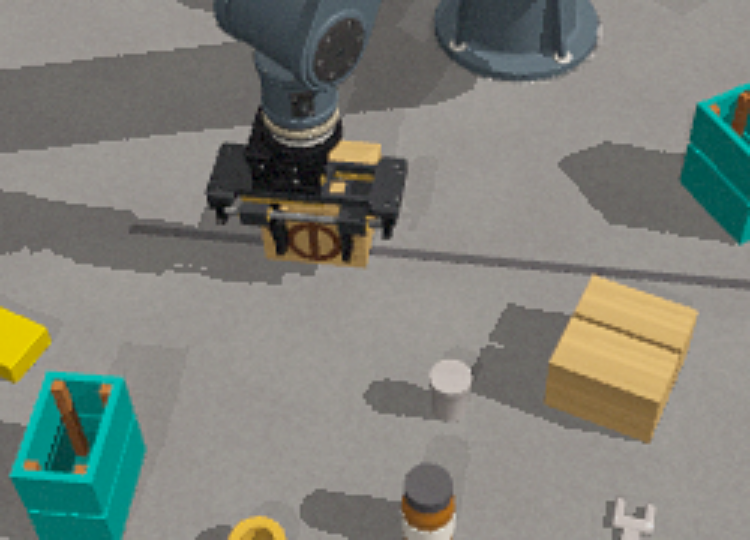

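The crate is pushed square. The bottom edge of its underside runs from crop (265,258) to (368,266), just on the far side of the line.

```bash
python3 -c "
from h import *
print(at('scene',110+265/3,90+258/3,0),at('scene',110+368/3,90+266/3,0))
print('line here', at('scene',110+135/3,90+229/3,0),at('scene',110+745/3,90+286/3,0))"
```

```text
[ 0.432 -0.218  0.   ] [ 0.424 -0.106  0.   ]
line here [ 0.415 -0.37   0.   ] [0.384 0.295 0.   ]
```

```bash
python3 -m inch '[0.08,0,0,0,0,0,0.16,0,0,0,0,0,0.24,0,0,0,0,0,0.32,0,0,0,0,0,0.4,0,0,0,0,0,0.46,0,0,0,0,0,0.5,0,0,0,0,0,0.5,0,0,0,0,0,0.5,0,0,0,0,0]';  python3 -m inch '[-0.1,0,0,0,0,0,-0.3,0,0,0,0,0,-0.6,0,0,0,0,0,-1,0,0,0,0,0,-1,0,0,0,0,0]'>/dev/null; python3 -m inch '[-0.8,0,-1,0,0,0,-0.8,0,-1,0,0,0,-0.8,0,-1,0,0,0,-0.8,0,-1,0,0,0]' >/dev/null;python3 -m inch '[-0.8,0,-1,0,0,0,-0.8,0,-1,0,0,0,-0.8,0,-1,0,0,0,-0.8,0,-1,0,0,0,-0.8,0,-1,0,0,0]'
python3 m2.py pics/s6.png '(.33,-.162,.035)'
```

```text
time: 13.1
position: [0.4033, -0.1621, 0.0549]
tool_rot: [-0.022, 1.0, 0.0, -0.0]
ft_force: [1.1, 0.2, -0.7]
grip_width: 0.0603
grip_force: 0.0
time: 14.27
position: [0.6109, -0.1527, 0.2142]
tool_rot: [-0.022, 1.0, 0.0, -0.001]
ft_force: [-0.9, -0.3, -1.2]
grip_width: 0.0601
grip_force: 0.0
[ 0.316 -0.165  0.211] 0.603
```

View pics/s6.png

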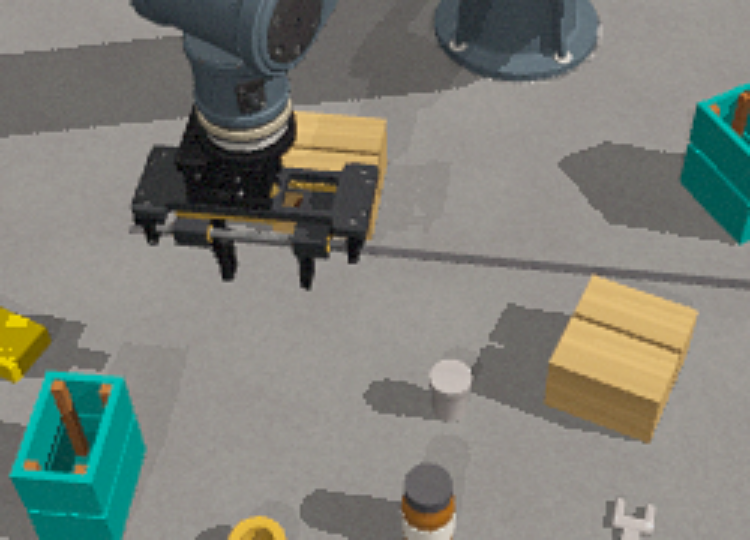

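The view is partly hidden by the gripper, so I'll move it aside (up, and towards +x/+y) and verify.

```bash
for i in 1 2; do python3 -m inch '[-0.5,1,-0.4,0,0,0,-0.5,1,-0.4,0,0,0,-0.5,1,-0.4,0,0,0,-0.5,1,-0.4,0,0,0]' >/dev/null; done; python3 m2.py pics/s7.png '(.33,-.162,.035)'
python3 -c "
from h import *
camera('top')
print([np.round(r['bbox']).tolist() for r in cut_out('top','crate_a')])"
```

```text
[ 0.326 -0.173  0.182] 0.337
[[323.0, 105.0, 354.0, 146.0], [282.0, 232.0, 318.0, 268.0], [181.0, 168.0, 200.0, 206.0]]
```

View pics/s7.png

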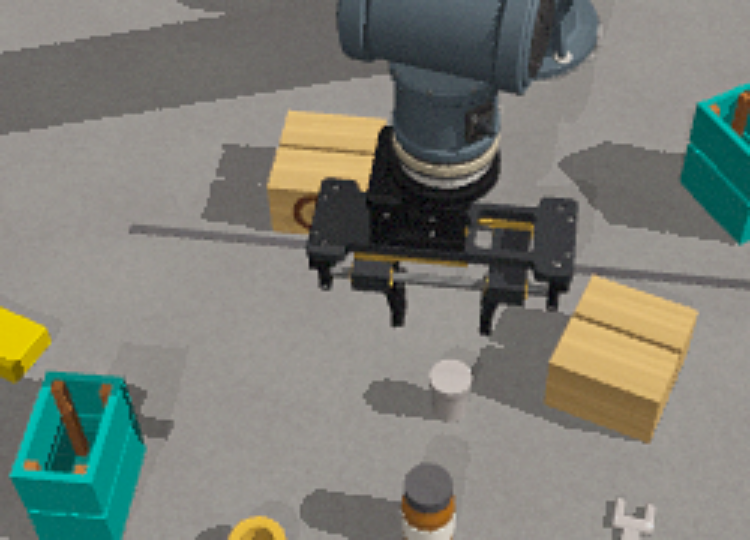

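The stamped crate lies squarely beyond the line, with its near bottom corner at crop (271,230) and the line at (271,241). I'll put numbers on that and hand in if it's in range.

```bash
python3 -c "
from h import *
p=at('scene',110+271/3,90+230/3,0); l=at('scene',110+271/3,90+241/3,0); d=p[0]-(.379+(.416-p[1])*.044); t=at('top',300,232,.07)
print(p,l,d,'top-view trailing edge',t, t[0]-.4055)
if -.032<d<0: print(hand_in())"
```

```text
[ 0.391 -0.222  0.   ] [ 0.407 -0.218  0.   ] -0.016071999999999975 top-view trailing edge [ 0.387 -0.164  0.07 ] -0.018500000000000016
the job is handed in; nothing more can be done
None
```

Both crates are tipped onto their sides and the job is handed in: the stamped one (right) was pushed over with its trailing side about 17 mm past the line, the bare one lies on the far side, and no bystander appears to have been moved.

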